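# Seat the rest plate and rock the angle gauge to its mark

### The job

First press the raised end of the loose maple plate down until the plate sits flat and level in its bed. Then take the brass angle gauge by its upright tab, set the middle of its foot on the plate's round rib with the foot lying crosswise over the rib, and rock it there until its swinging black pointer settles on the red mark. Finish holding it so: the program ends with the gauge still gripped, pressed lightly on the rib and the pointer steady on the mark; leave the shanks, weight and voicing tool alone.

Things in the scene. Friction and masses are not known exactly. Their poses are not given: they have to be found in the camera images.
- jig: Fixed dark steel bed, 92 (x) x 132 (y) x 35 mm, with a shallow pocket (floor 30 mm above the table, 5 mm high rim 6 mm thick). Origin: centre of its underside. The plate lies in the pocket; two pins stand up through the floor 42 mm from the centre towards the bed's +y end.
- pins (a joint): The two brass pins (10 mm dia, 40 mm apart in x, moving as one) under the raised end of the plate. 0 = standing 12 mm above the pocket floor, 0.012 m = pushed down flush. They stay where they are left; about 6 N pushes them down.
- plate: Loose maple plate 70 (x) x 110 (y) x 10 mm, lying in the bed with the bed's axes. Origin: centre of its underside; z is its upper face's normal. Its +y end starts raised on the pins (tilted about 0.13 rad). Across its middle, along x, runs a darker round-topped rib 60 mm long, 16 mm wide, rising 16 mm above the plate, its top a half round of 8 mm radius.
- press_spot (a point): Point on the plate's upper face directly over the pins, 42 mm from the rib's middle line towards the raised end; plate axes.
- rib_top (a point): Middle of the rib's top line, 26 mm above the plate's underside; plate axes. About 56 mm above the table once the plate is seated.
- gauge: Loose brass angle gauge, about 0.4 kg, standing on the table. Origin: centre of its underside. Flat foot 30 (x) x 84 (y) x 8 mm; above it an upright dial 6 (x) x 80 (y) mm, up to 76 mm high, white faces on +x and -x, scale ticks every 0.12 rad; on top an upright tab 12 (x) x 26 (y) mm from 76 to 120 mm high, to be gripped across x from above. The pointer pivot is 70 mm high on the dial.
- gauge_grip (a point): Centre of the gauge's tab, 100 mm above the underside; gauge axes (x across the 12 mm thickness, y along the foot, z up).
- gauge_foot (a point): Centre of the gauge foot's underside; gauge axes.
- pointer (a joint): Angle of the swinging black pointer on the gauge (it hangs freely plumb from its pivot, 46 mm long, visible on both faces; swings a second or so before it settles). 0 = along the dial's middle line, positive = tip towards the gauge's +y end. It reads +a when the gauge's +y end is rocked down by angle a.
- mark (a joint): Angle of the red mark (5 mm wide, 14 mm long, on the dial just beyond the pointer's tip, both faces), same sense as the pointer. Set beforehand, between 0.13 and 0.26 rad; it keeps its place.
- pointer_tip (a point): Tip of the pointer, in the dial's mid thickness; turns with the pointer.
- mark_tip (a point): Inner end of the red mark, in the dial's mid thickness; 46 mm from the pivot; turns with the mark.
- weight: Red cast-iron weight, 56 mm dia, 58 mm high; origin centre of underside. Leave alone.
- voicer: Voicing tool like a screwdriver, lying on the cart; leave alone.
- shank0: Maple hammer shank, 145 mm long along y, 9 mm thick; origin under its middle. Leave alone.
- shank1: Maple hammer shank, 145 mm long along y, 9 mm thick; origin under its middle. Leave alone.
- shank2: Maple hammer shank, 145 mm long along y, 9 mm thick; origin under its middle. Leave alone.
- shank3: Maple hammer shank, 145 mm long along y, 9 mm thick; origin under its middle. Leave alone.
- shank4: Maple hammer shank, 145 mm long along y, 9 mm thick; origin under its middle. Leave alone.
There are look-alikes about, which are no part of the job. What is shaped like the plate but blue or pink is not meant. Several things have the shape of the jig; the one meant has the colours described above.

How it is judged:
By the outcome, as a careful person would: the job done as asked, in the order asked, and still so for the second after the job is handed in, while the arm keeps its last pose, push and grip.
It also fails if it takes over 54 s, if anything falls off the work surface, if the arm or the gripper's body presses on something with over 40 N, if the wrist force passes 120 N, or if a joint passes its speed limit or range.

### The arm

A 6-joint arm with a two-finger parallel gripper is mounted at the origin on the work surface. World frame = base frame: x ahead of the robot, y to its left, z up, the work surface at z = 0. Lengths are in mm, angles in rad, forces in N, time in s.
With the tool pointing down it reaches from about 350 to 775 mm from the base axis. Payload 7.3 kg.
Tool frame: the origin (TCP) lies midway between the tips of the shut fingers; the grasp point (between the pads) lies 19 mm behind it (grip_depth is the distance from the TCP to the grasp point, in mm); z points along the fingers, y is the direction in which the jaws open and shut (so a half turn about z gives the same grasp; the last joint's range is limited). The gripper opens to 92 mm and grips with 3 to 60 N. Pads are 19 mm wide; open, the fingers measure 130 mm over their backs; the gripper's body (75 mm by 190 mm) begins 47 mm behind the grasp point.
Start: joints at [0.964, 0.342, 1.524, -0, 1.275, -0.146], TCP at [233.438, 470.267, 226.741] pointing down, gripper open.
Joint ranges: [-2.53, 2.53], [-0.77, 2.02], [0.04, 2.7], [-1, 4.14], [0.28, 2.66], [-3.11, 3.11]. Speed limits (rad/s): [2.57, 2.57, 3.14, 3.14, 3.14, 3.14].

### API

Orientations are given as [roll, pitch, yaw] about the fixed x, y, z axes, in that order (R = Rz(yaw) Ry(pitch) Rx(roll)).
In Python, from plant import get_obs, capture, close_job, spot_in, silhouettes, mark_of, grip_depth gives the robot as it stands.
- The arm moves only by the tool servo_tool, never from a script. Its arguments are lists of equal length, an entry for each row: "slide": the shift along the tool's x, y, z normalised to -1 to 1, where 1 is 20 cm, a list of three; "rot": the turn, a rotation vector about the tool's x, y, z normalised to -1 to 1, where 1 is pi rad, a list of three; "claw": the finger opening in mm, from 0 to 91.8. A call has 1 to 5 rows; each row is the pose to reach, as a shift and turn from the pose commanded when the call began, along the tool's axes at that moment, turning the shorter way round; what a row does not reach only later rows make up. A row lasts 1/8 s, in which the tool goes at most 62.5 mm and 10.7 degrees, less where a joint would pass 70% of its speed; a pose out of reach is approached as far as the arm can. A call with a number of a shift or a turn outside -1 to 1 is refused whole. A call with a gripper value outside its range is refused whole. The fingers move at their own pace and stop on an object; the grip force is fixed at half the most. Time passes only in rows, so rows that repeat a pose let the fingers close. It gives the time, the measured TCP pose, the force and the opening at its end, in the units of the state.
- get_obs(): the state, without advancing time (a new reading comes with each control period).
- capture(name): name is "scene" or "top"; returns a dict with "frame" (384x512x3 uint8, red, green, blue), "depth" (384x512 float32, mm along the optical axis (not along the pixel's ray), 0 where there is no reading), "vertical_fov" (degrees; the focal length in pixels is half the picture's height over the tangent of half this angle, whatever the lens; pixels are square), "cx", "cy" (the principal point, pixels), "D" ([k1, k2, p1, p2, k3] as OpenCV has them; the pictures are not rectified), "position" and "rotation" of the camera in the world. Camera axes: x right, y down, z forward; pixel columns grow to the right and rows downward; lengths in mm; the calibration is good to about 2 mm. A picture is of the moment at which its call begins.
- close_job(): hands the job in, once; it reports no verdict.
Trained networks look in the newest picture that a camera, given by its name, has taken for a name from the list of things; names that differ only in an ending like _2 or _b are one class to them, and where a whole thing is asked for, a point or a joint stands for the part that bears it (a point fixed in the world has none). Each returns a list of dicts, best first, with "confidence" (0 to 1); they miss things now and then, are a little off and sometimes report something else, mostly with a low value. They report only what shows in the picture. A call takes as long as a camera call. They do not tell look-alikes from the thing itself.
- spot_in(query, camera): "box" ([left, top, right, bottom] in pixels, round what is visible of it).
- silhouettes(query, camera): "pixels" (384x512 bool, what is visible of it) and "box" ([left, top, right, bottom] in pixels, round what is visible of it).
- mark_of(query, camera): "xy" ([column, row] in pixels: a listed point, or the origin of a listed thing).
The state is a dict: "time": time; "joint_positions": joint angles; "dq": joint speeds; "tau": joint torques, N m; "tool_pos": TCP position; "tcp_rot": TCP orientation; "contact_force": force on the tool from outside, world axes, zero at the start; "moment": the same for the moment, N m; "grip_width": finger opening in mm.
Only numpy, scipy, OpenCV 4.12 (cv2) and the standard library are available. Lean on these libraries where they do the work, as an engineer would, in place of code of your own. Each camera call takes 0.05 s, during which the arm holds its last target. There are 200 camera calls.

## Working session

There is one attempt and no reset: what is moved stays moved. The work goes in short steps, Python scripts to look and compute and a tool call to move; the robot and the scene stay as the last step left them, time stands still between calls to the robot, and variables do not carry over. Pictures are saved under pics/ and viewed, about 8 in all and at most 12, crops included, and the job is handed in when it is done.

Besides the shell and the picture viewer there is one more tool, called by a JSON object that holds its "op" and its "data". servo_tool: Moves the arm, as the interface text tells. Scaled input: -1 to 1 covers 20 cm each way for a shift and pi rad each way for a turn. Its arguments: {"type":"object","properties":{"slide":{"type":"array","items":{"type":"array","items":{"type":"number"}}},"rot":{"type":"array","items":{"type":"array","items":{"type":"number"}}},"claw":{"type":"array","items":{"type":"number"}}},"required":["slide","rot","claw"]}

```bash
mkdir -p pics; ls; python3 - <<'E'
from plant import *
import cv2,numpy as np
o=get_obs();print({k:np.round(v,3).tolist() for k,v in o.items()})
for n in("scene","top"):
    c=capture(n)
    print(n,c["vertical_fov"],c["cx"],c["cy"],c["D"],c["position"],np.round(c["rotation"],4).tolist())
    cv2.imwrite(f"pics/{n}0.png",cv2.resize(c["frame"][:,:,::-1],(800,600),interpolation=cv2.INTER_CUBIC))
    np.savez(f"{n}0.npz",**c)
    for q in("jig","plate","press_spot","rib_top","gauge","gauge_grip","gauge_foot","pointer_tip","mark_tip"):
        print(q,[(np.round(d["xy"]).tolist(),round(d["confidence"],2)) for d in mark_of(q,n)])
E
```

```text
pics
{'time': 0.0, 'joint_positions': [0.964, 0.343, 1.525, 0.0, 1.275, -0.146], 'dq': [-0.0, 0.001, -0.0, 0.0, -0.002, 0.001], 'tau': [0.001, -43.125, -24.422, 0.072, 0.056, -0.0], 'tool_pos': [233.193, 469.914, 226.045], 'tcp_rot': [-3.14, -0.0, 2.681], 'contact_force': [-1.042, 0.241, -0.37], 'moment': [-0.005, 0.034, -0.008], 'grip_width': 91.912}
scene 43.3718480921154 257.36529288128986 193.57291994915852 [0.01738208 0.         0.         0.         0.        ] [1371.03113888  285.7249192   889.99130047] [-2.2923, -0.0177, 2.0692]
jig [([313.0, 189.0], 0.79), ([234.0, 283.0], 0.35), ([279.0, 271.0], 0.28)]
plate [([389.0, 287.0], 0.95), ([423.0, 206.0], 0.88), ([368.0, 228.0], 0.71)]
press_spot [([385.0, 228.0], 0.92), ([382.0, 306.0], 0.87), ([440.0, 209.0], 0.71)]
rib_top [([386.0, 296.0], 0.84), ([372.0, 219.0], 0.83), ([418.0, 211.0], 0.75)]
gauge [([263.0, 211.0], 0.87)]
gauge_grip [([263.0, 180.0], 0.83)]
gauge_foot [([265.0, 207.0], 0.55), ([264.0, 204.0], 0.38)]
pointer_tip [([268.0, 205.0], 0.6), ([186.0, 152.0], 0.43)]
mark_tip []
top 51.35123527324168 253.3435113046651 194.78670848503958 [-0.00701313  0.          0.          0.          0.        ] [ 364.34710251 -115.87007414 1143.46320216] [-2.9597, -0.0123, -1.5825]
jig [([228.0, 265.0], 0.95), ([237.0, 127.0], 0.66), ([157.0, 230.0], 0.56)]
plate [([154.0, 225.0], 0.94), ([123.0, 172.0], 0.56), ([122.0, 284.0], 0.56)]
press_spot [([102.0, 291.0], 0.97), ([138.0, 228.0], 0.81), ([194.0, 146.0], 0.63), ([127.0, 161.0], 0.57)]
rib_top [([126.0, 284.0], 0.94), ([152.0, 223.0], 0.89), ([129.0, 176.0], 0.87)]
gauge [([254.0, 212.0], 0.61)]
gauge_grip [([254.0, 207.0], 0.56)]
gauge_foot [([251.0, 211.0], 0.85)]
pointer_tip []
mark_tip []
```

View pics/scene0.png

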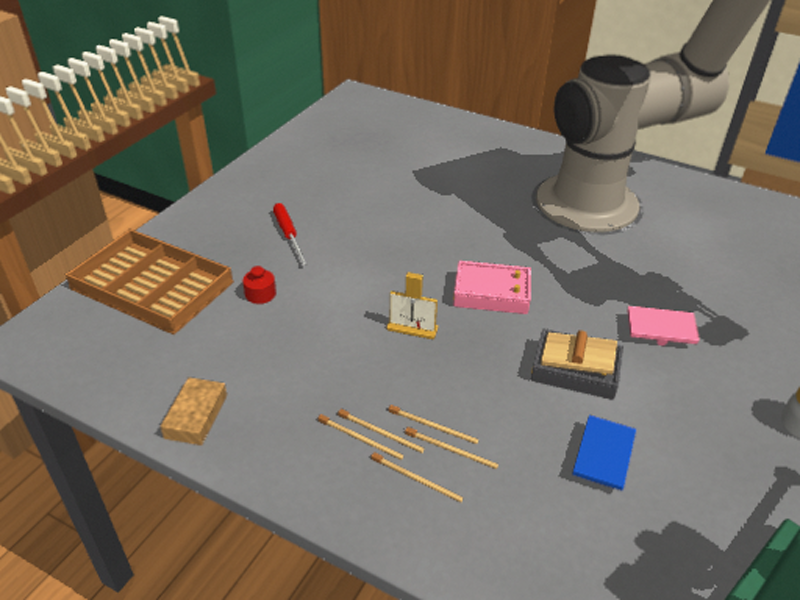

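View pics/top0.png

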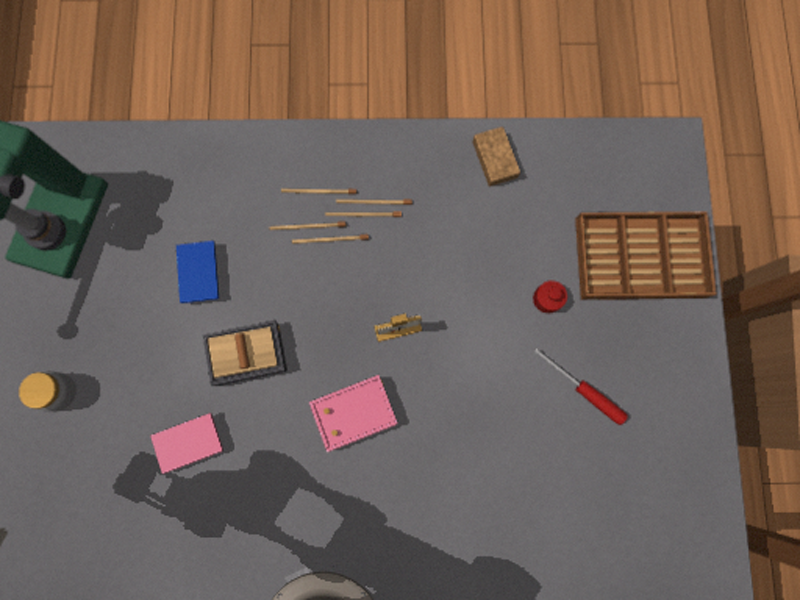

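Scene view: the dark jig with the maple plate is at about (578,362)/800 px, and the gauge stands at (413,310) with its dial facing the camera. Top view: jig at (245,352), gauge at (398,328). The pink and blue things are the look-alikes.

```bash
cat > h.py <<'E'
import numpy as np,cv2
from scipy.spatial.transform import Rotation as Ro
def cam(c):
    f=384/2/np.tan(np.radians(float(c["vertical_fov"]))/2)
    K=np.array([[f,0,float(c["cx"])],[0,f,float(c["cy"])],[0,0,1]])
    return K,np.array(c["D"],float),Ro.from_euler("xyz",c["rotation"]).as_matrix(),np.array(c["position"],float)
def ray(c,uv):
    K,D,R,p=cam(c); n=cv2.undistortPoints(np.array(uv,float).reshape(-1,1,2),K,D).reshape(-1,2)
    return p,np.c_[n,np.ones(len(n))]@R.T
def cloud(c):
    v,u=np.mgrid[:384,:512]; p,d=ray(c,np.c_[u.ravel(),v.ravel()])
    return (p+d*np.asarray(c["depth"]).reshape(-1,1)).reshape(384,512,3)
def proj(c,X):
    K,D,R,p=cam(c); return cv2.projectPoints((np.atleast_2d(X)-p)@R,np.zeros(3),np.zeros(3),K,D)[0].reshape(-1,2)
def tri(c1,u1,c2,u2):
    (p,d),(q,e)=ray(c1,u1),ray(c2,u2); d,e=d[0],e[0]
    s=np.linalg.lstsq(np.c_[d,-e],q-p,rcond=None)[0]; a,b=p+s[0]*d,q+s[1]*e
    return (a+b)/2,np.linalg.norm(a-b)
E
python3 - <<'E'
from h import *
s,t=[dict(np.load(f"{n}0.npz")) for n in("scene","top")]
np.set_printoptions(precision=1,suppress=True)
for q,a,b in [("jig_or_plate",[368,228],[154,225]),("press",[385,228],[138,228]),("rib",[372,219],[152,223]),("grip",[263,180],[254,207]),("foot",[265,207],[251,211])]: print(q,*tri(s,a,t,b))
for n,c,uv in(("s",s,(370,230)),("t",t,(157,225))):
    P=cloud(c); v,u=uv; v,u=uv[1],uv[0]
    w=P[v-40:v+41,u-45:u+46].reshape(-1,3); col=c["frame"][v-40:v+41,u-45:u+46].reshape(-1,3).astype(int)
    k=(w[:,2]>12)&(w[:,2]<80); 
    dark=k&(col.max(1)<100)&(np.ptp(col,1)<25); wood=k&(col[:,0]>170)&(col[:,2]<col[:,0]-50)
    for m,l in((dark,"dark"),(wood,"wood")):
        X=w[m]; (cx,cy),(W,H),an=cv2.minAreaRect(X[:,:2].astype(np.float32)); print(n,l,m.sum(),cx,cy,W,H,an,X[:,2].min(),X[:,2].max())
        if l=="wood":
            A=np.c_[X[:,:2]-[cx,cy],np.ones(len(X))]; g=np.linalg.lstsq(A,X[:,2],rcond=None)[0]; print("plane",g[2],"slope",np.hypot(*g[:2]).round(3),"up dir",np.arctan2(g[1],g[0]).round(3))
for n,c,uv in(("s",s,(264,195)),("t",t,(254,210))):
    P=cloud(c); w=P[uv[1]-28:uv[1]+29,uv[0]-22:uv[0]+23].reshape(-1,3)
    for lo,hi in((3,20),(20,74),(80,130)):
        X=w[(w[:,2]>lo)&(w[:,2]<hi)]
        if len(X)>3: print(n,lo,len(X),cv2.minAreaRect(X[:,:2].astype(np.float32)),X.mean(0))
for n,c,(x0,y0,x1,y1) in(("scene",s,(215,160,405,265)),("top",t,(100,175,300,275))):
    cv2.imwrite(f"pics/{n}c.png",cv2.resize(c["frame"][y0:y1,x0:x1,::-1],None,fx=4,fy=4,interpolation=cv2.INTER_CUBIC))
E
```

```text
jig_or_plate [486.6 140.3  36.4] 8.97845866849281
press [477.7 179.8  48.6] 11.08399962242526
rib [487.4 141.4  69. ] 2.25739010425403
grip [ 524.7 -136.9  103.9] 10.259064549630173
foot [ 526.3 -128.7   15.4] 8.167941581546552
s dark 734 449.63812255859375 135.64231872558594 171.42010498046875 136.09042358398438 10.519453048706055 12.040844704636015 40.83048703017141
s wood 1132 435.4719543457031 135.951904296875 186.39202880859375 243.9626007080078 25.729320526123047 12.140445247116986 67.09470736938954
plane 40.30879046639653 slope 0.173 up dir 0.413
t dark 554 460.318359375 141.2450408935547 141.5577392578125 144.44808959960938 11.721333503723145 12.101566450915698 42.932661032001306
t wood 686 451.18316650390625 106.50422668457031 193.71621704101562 151.3421173095703 89.3399429321289 24.566059956417803 57.152912513283354
plane 42.3769373164836 slope 0.119 up dir 1.61
s 3 580 ((466.1192932128906, -163.7953643798828), (237.13067626953125, 129.57879638671875), 29.92313003540039) [ 491.6 -155.5    6.7]
s 20 449 ((532.6192016601562, -133.81385803222656), (11.62673568725586, 78.7240982055664), 13.111658096313477) [ 531.3 -133.7   47.3]
s 80 164 ((531.535888671875, -146.2774658203125), (15.987571716308594, 48.61833953857422), 9.71635627746582) [ 532.6 -134.   104.6]
t 3 213 ((529.6781005859375, -133.49868774414062), (126.27842712402344, 151.05844116210938), 89.83384704589844) [ 521.  -135.5    6.4]
t 20 87 ((528.9746704101562, -135.20266723632812), (10.57121467590332, 79.14653778076172), 14.157383918762207) [ 526.9 -132.2   50.8]
t 80 70 ((530.0634155273438, -135.2559356689453), (12.008971214294434, 26.285179138183594), 13.377981185913086) [ 528.6 -135.2  112.1]
```

View pics/scenec.png

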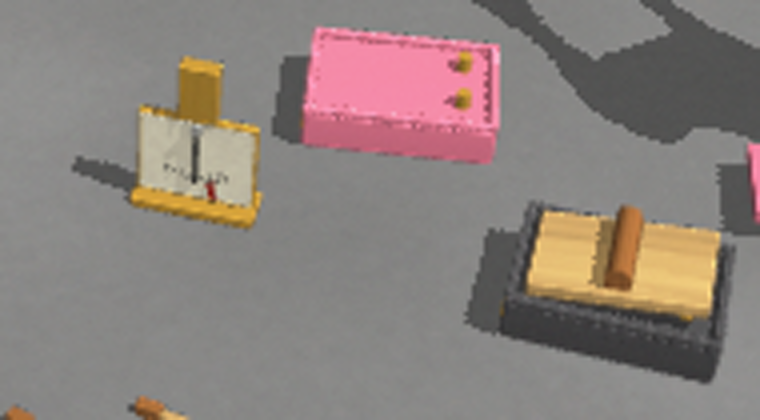

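Crop: the gauge's red mark (at 210,190) lies on its world +y side. The plate's raised end, with a brass pin showing at (690,315), is also the +y end.

```bash
cat > jig.py <<'E'
from h import *
def fit(s,t):
    for n,c in(("s",s),("t",t)):
        P=cloud(c); w=P.reshape(-1,3); col=c["frame"].reshape(-1,3).astype(int)
        near=(np.hypot(w[:,0]-485,w[:,1]-141)<95)&(w[:,2]>8)
        gray=np.ptp(col,1)<25
        X=w[near&gray&(w[:,2]>31)&(w[:,2]<39)]; print(n,"rim",len(X),cv2.minAreaRect(X[:,:2].astype(np.float32)),np.median(X[:,2]))
        hsv=cv2.cvtColor(np.asarray(c["frame"]),cv2.COLOR_RGB2HSV).reshape(-1,3)
        wood=near&~gray&(w[:,2]>33)
        rib=wood&((col[:,0]<175)&(col[:,1]<110))&(w[:,2]>50); pl=wood&(col[:,1]>125)
        X=w[rib]; print(" rib",len(X),cv2.minAreaRect(X[:,:2].astype(np.float32)),X[:,2].max())
        X=w[pl];r=cv2.minAreaRect(X[:,:2].astype(np.float32)); print(" plate",len(X),r)
        for _ in range(3):
            A=np.c_[X[:,:2]-[485,141],np.ones(len(X))]; g=np.linalg.lstsq(A,X[:,2],rcond=None)[0]; e=X[:,2]-A@g; X=X[abs(e)<2.5]
        print("  plane z(485,141)=%.1f slope %.3f dir %.3f n=%d"%(g[2],np.hypot(*g[:2]),np.arctan2(g[1],g[0]),len(X)))
E
python3 - <<'E'
from jig import *
fit(*[dict(np.load(f"{n}0.npz")) for n in("scene","top")])
s,t=[dict(np.load(f"{n}0.npz")) for n in("scene","top")]
for c in(s,t):
  w=cloud(c).reshape(-1,3);X=w[(np.hypot(w[:,0]-530,w[:,1]+135)<60)]
  Y=X[(X[:,2]>117)&(X[:,2]<124)];print("tabtop",len(Y),Y.mean(0),cv2.minAreaRect(Y[:,:2].astype(np.float32)))
E
```

```text
s rim 405 ((486.11614990234375, 140.45730590820312), (97.68029022216797, 131.62937927246094), 11.205849647521973) 34.91355236532172
 rib 75 ((488.1265869140625, 137.29669189453125), (59.93756103515625, 17.660560607910156), 16.9155216217041) 66.81187833774379
 plate 778 ((485.1998596191406, 139.36962890625), (75.97065734863281, 108.16343688964844), 11.426034927368164)
  plane z(485,141)=48.7 slope 0.131 dir 1.883 n=610
t rim 345 ((485.409912109375, 140.95895385742188), (92.48983764648438, 132.68858337402344), 11.33905029296875) 33.92575538259439
 rib 138 ((483.3846435546875, 162.64984130859375), (64.04090881347656, 64.17147827148438), 11.029020309448242) 67.79384717236553
 plate 767 ((485.3967590332031, 140.41537475585938), (68.51634979248047, 107.83861541748047), 11.7446870803833)
  plane z(485,141)=46.4 slope 0.131 dir 1.732 n=586
tabtop 41 [ 530.06939231 -135.0276778   120.83687092] ((529.5582275390625, -135.53330993652344), (15.186259269714355, 25.86933135986328), 12.174092292785645)
tabtop 40 [ 530.19744069 -134.54870823  119.31369246] ((530.0501098632812, -135.2001495361328), (12.008971214294434, 23.39090347290039), 13.377981185913086)
```

```bash
cat > mv.py <<'E'
import sys,numpy as np
from plant import get_obs
from scipy.spatial.transform import Rotation as Ro
# target tcp xyz, jaw-axis yaw (tool y dir, rad), tilt (about the jaw axis; + lowers +y end)
def rows(p,yaw,tilt=0.,o=None):
    o=o or get_obs(); R0=Ro.from_euler("xyz",o["tcp_rot"])
    y=np.array([np.cos(yaw),np.sin(yaw),0]); z=np.array([0,0,-1.]); x=np.cross(y,z)
    R=Ro.from_rotvec(-tilt*y)*Ro.from_matrix(np.c_[x,y,z])
    s=R0.inv().apply(np.array(p)-o["tool_pos"])/200; r=(R0.inv()*R).as_rotvec()/np.pi
    print("t",round(o["time"],2),"pos",np.round(o["tool_pos"],1),"rot",np.round(o["tcp_rot"],3),"F",np.round(o["contact_force"],1),"w",round(o["grip_width"],1))
    print("  slide",np.round(s,4).tolist(),"rot",np.round(r,4).tolist())
if __name__=="__main__":
    a=list(map(float,sys.argv[1:])); rows(a[:3],*a[3:])
E
python3 mv.py 477.4 181.9 100 0.199; python3 mv.py 355 326 163 0.199
```

```text
t 1.0 pos [233.4 470.3 226.8] rot [ 3.141 -0.     2.681] F [-0.6 -0.4 -0.7] w 91.8
  slide [-1.7338, -0.749, 0.6337] rot [0.0, -0.0, 0.29]
t 1.0 pos [233.4 470.3 226.8] rot [ 3.141 -0.     2.681] F [-0.6 -0.4 -0.7] w 91.8
  slide [-0.8652, -0.3758, 0.3187] rot [0.0, -0.0, 0.29]
```

{"op": "servo_tool", "data": {"slide": [[-0.87,-0.38,0.3],[-0.87,-0.38,0.3],[-0.87,-0.38,0.3],[-0.87,-0.38,0.3],[-0.87,-0.38,0.3]], "rot": [[0,0,0.29],[0,0,0.29],[0,0,0.29],[0,0,0.29],[0,0,0.29]], "claw": [0,0,0,0,0]}}

```text
time: 1.62
tool_pos: [356.3, 323.6, 166.3]
tcp_rot: [-3.141, 0.0, 1.761]
contact_force: [0.1, 0.8, 0.6]
grip_width: 46.2
```

```bash
python3 mv.py 477.4 181.9 90 0.199
```

```text
t 1.62 pos [356.3 323.6 166.3] rot [-3.141  0.     1.761] F [0.1 0.8 0.6] w 46.2
  slide [-0.8102, 0.4607, 0.3815] rot [-0.0002, 0.0001, -0.0027]
```

{"op": "servo_tool", "data": {"slide": [[-0.81,0.46,0.38],[-0.81,0.46,0.38],[-0.81,0.46,0.38],[-0.81,0.46,0.38],[-0.81,0.46,0.38]], "rot": [[0,0,0],[0,0,0],[0,0,0],[0,0,0],[0,0,0]], "claw": [0,0,0,0,0]}}

```text
time: 2.25
tool_pos: [477.7, 183.9, 90.5]
tcp_rot: [-3.141, -0.0, 1.768]
contact_force: [-0.2, 0.7, 0.1]
grip_width: 0.9
```

```bash
python3 mv.py 477.4 181.9 56 0.199
```

```text
t 2.25 pos [477.7 183.9  90.5] rot [-3.141 -0.     1.768] F [-0.2  0.7  0.1] w 0.9
  slide [-0.0094, -0.0032, 0.1723] rot [-0.0003, -0.0001, -0.0006]
```

{"op": "servo_tool", "data": {"slide": [[-0.01,0,0.16],[-0.01,0,0.18],[-0.01,0,0.2],[-0.01,0,0.215],[-0.01,0,0.225]], "rot": [[0,0,0],[0,0,0],[0,0,0],[0,0,0],[0,0,0]], "claw": [0,0,0,0,0]}}

```text
time: 2.88
tool_pos: [478.5, 182.8, 46.5]
tcp_rot: [3.14, -0.0, 1.77]
contact_force: [-1.3, 3.0, 3.6]
grip_width: 0.3
```

{"op": "servo_tool", "data": {"slide": [[0,0,0.01],[0,0,0.02],[0,0,0.028],[0,0,0.032],[0,0,0.034]], "rot": [[0,0,0],[0,0,0],[0,0,0],[0,0,0],[0,0,0]], "claw": [0,0,0,0,0]}}

```text
time: 3.5
tool_pos: [478.7, 182.4, 40.2]
tcp_rot: [3.14, -0.0, 1.77]
contact_force: [-4.9, 2.7, 17.2]
grip_width: 0.2
```

{"op": "servo_tool", "data": {"slide": [[0,0,0.001],[0,0,-0.1],[0,0,-0.4],[0,0,-0.6],[0,0,-0.7]], "rot": [[0,0,0],[0,0,0],[0,0,0],[0,0,0],[0,0,0]], "claw": [0,0,0,0,40]}}

```text
time: 4.12
tool_pos: [478.8, 181.8, 180.8]
tcp_rot: [3.139, 0.001, 1.769]
contact_force: [-0.1, -0.4, -0.1]
grip_width: 6.2
```

```bash
python3 mv.py 497.6 0 200 0.215; python3 mv.py 530 -135 200 0.23
```

```text
t 4.12 pos [478.8 181.8 180.8] rot [3.139e+00 1.000e-03 1.769e+00] F [-0.1 -0.4 -0.1] w 6.2
  slide [-0.9096, -0.087, -0.0956] rot [0.0008, 0.0003, -0.0052]
t 4.12 pos [478.8 181.8 180.8] rot [3.139e+00 1.000e-03 1.769e+00] F [-0.1 -0.4 -0.1] w 6.2
  slide [-1.6033, -0.0614, -0.0949] rot [0.0008, 0.0003, -0.01]
```

{"op": "servo_tool", "data": {"slide": [[-0.3,-0.03,-0.1],[-0.6,-0.05,-0.1],[-0.9,-0.05,-0.1],[-1,-0.05,-0.1],[-1,-0.05,-0.1]], "rot": [[0,0,-0.01],[0,0,-0.01],[0,0,-0.01],[0,0,-0.01],[0,0,-0.01]], "claw": [50,50,50,50,50]}}

```text
time: 4.75
tool_pos: [507.6, -17.0, 198.3]
tcp_rot: [-3.14, -0.0, 1.798]
contact_force: [-0.2, 0.3, -0.2]
grip_width: 49.2
```

```bash
python3 - <<'E'
from plant import *
from jig import *
c=[capture("scene"),capture("top")]
for n,k in zip(("scene","top"),c): np.savez(f"{n}1.npz",**k)
fit(*c)
E
python3 mv.py 530 -135 150 0.23
```

```text
s rim 380 ((484.7626953125, 139.8579559326172), (99.3603744506836, 132.8087615966797), 12.781396865844727) 35.61296496920403
 rib 61 ((492.026123046875, 98.99972534179688), (59.59980392456055, 93.97274780273438), 8.30678939819336) 535.5454235743324
 plate 892 ((485.6617431640625, 122.2430419921875), (151.40444946289062, 88.89508819580078), 89.17157745361328)
  plane z(485,141)=58.2 slope 1.527 dir -2.356 n=24
t rim 225 ((485.5018310546875, 140.60946655273438), (92.57027435302734, 131.43475341796875), 11.797472953796387) 33.97461785209384
 rib 113 ((492.2661437988281, 99.93302917480469), (60.57805252075195, 92.6424331665039), 9.51197624206543) 533.679711607852
 plate 612 ((486.63739013671875, 136.48098754882812), (69.58274841308594, 102.01966857910156), 10.210448265075684)
  plane z(485,141)=39.2 slope 0.005 dir -0.393 n=483
t 4.85 pos [507.4 -15.1 198.4] rot [-3.141e+00 -1.000e-03  1.801e+00] F [ 0.4 -0.  -0.1] w 49.9
  slide [-0.6098, -0.0268, 0.2418] rot [-0.0003, -0.0003, 0.0002]
```

{"op": "servo_tool", "data": {"slide": [[-0.3,0,0.1],[-0.55,-0.025,0.2],[-0.61,-0.027,0.22],[-0.61,-0.027,0.22],[-0.61,-0.027,0.22]], "rot": [[0,0,0],[0,0,0],[0,0,0],[0,0,0],[0,0,0]], "claw": [50,50,50,50,50]}}

```text
time: 5.48
tool_pos: [530.6, -134.0, 155.5]
tcp_rot: [3.141, -0.0, 1.803]
contact_force: [0.2, -0.7, 0.2]
grip_width: 49.8
```

```bash
python3 mv.py 530 -135 82 0.23
```

```text
t 5.47 pos [ 530.6 -134.   155.5] rot [ 3.141 -0.     1.803] F [ 0.2 -0.7  0.2] w 49.8
  slide [-0.0041, -0.0042, 0.3674] rot [0.0002, -0.0001, 0.0007]
```

{"op": "servo_tool", "data": {"slide": [[-0.004,-0.003,0.15],[-0.004,-0.003,0.3],[-0.004,-0.003,0.367],[-0.004,-0.003,0.367],[-0.004,-0.003,0.367]], "rot": [[0,0,0],[0,0,0],[0,0,0],[0,0,0],[0,0,0]], "claw": [50,50,50,30,8]}}

```text
time: 6.1
tool_pos: [530.8, -136.6, 82.7]
tcp_rot: [3.14, 0.001, 1.802]
contact_force: [0.6, -0.2, 0.8]
grip_width: 34.9
```

{"op": "servo_tool", "data": {"slide": [[0,0,0],[0,0,0],[0,0,0],[0,0,0]], "rot": [[0,0,0],[0,0,0],[0,0,0],[0,0,0]], "claw": [8,4,4,4]}}

```text
time: 6.6
tool_pos: [530.3, -136.9, 82.0]
tcp_rot: [3.141, 0.0, 1.801]
contact_force: [-1.0, -0.0, 3.5]
grip_width: 11.8
```

```bash
python3 mv.py 600 -30 260 0.23; cat >> mv.py <<'E'
E
python3 mv.py 620 0 300 0.2
```

```text
t 6.6 pos [ 530.3 -136.9   82. ] rot [3.141 0.    1.801] F [-1.  -0.   3.5] w 11.8
  slide [0.4403, 0.4621, -0.89] rot [0.0002, 0.0002, 0.0001]
t 6.6 pos [ 530.3 -136.9   82. ] rot [3.141 0.    1.801] F [-1.  -0.   3.5] w 11.8
  slide [0.5634, 0.5939, -1.0899] rot [0.0002, 0.0002, 0.0096]
```

{"op": "servo_tool", "data": {"slide": [[0,0,-0.05],[0.1,0.1,-0.2],[0.25,0.25,-0.5],[0.4,0.4,-0.75],[0.5,0.55,-0.95]], "rot": [[0,0,0],[0,0,0],[0,0,0],[0,0,0],[0,0,0]], "claw": [4,4,4,4,4]}}

```text
time: 7.22
tool_pos: [611.8, -15.6, 269.4]
tcp_rot: [-3.141, -0.0, 1.801]
contact_force: [1.2, -0.8, -3.7]
grip_width: 12.3
```

{"op": "servo_tool", "data": {"slide": [[0,0,0],[0,0,0],[0,0,0],[0,0,0],[0,0,0]], "rot": [[0,0,0],[0,0,0],[0,0,0],[0,0,0],[0,0,0]], "claw": [4,4,4,4,4]}}

```text
time: 7.85
tool_pos: [611.7, -17.4, 267.1]
tcp_rot: [-3.141, -0.0, 1.8]
contact_force: [0.2, -0.1, -3.2]
grip_width: 11.6
```

{"op": "servo_tool", "data": {"slide": [[0,0,0],[0,0,0],[0,0,0],[0,0,0],[0,0,0]], "rot": [[0,0,0],[0,0,0],[0,0,0],[0,0,0],[0,0,0]], "claw": [4,4,4,4,4]}}

```text
time: 8.48
tool_pos: [612.0, -16.8, 267.6]
tcp_rot: [3.141, -0.0, 1.801]
contact_force: [0.4, 0.6, -3.0]
grip_width: 12.2
```

```bash
cat > g.py <<'E'
from plant import *
from h import *
def dial(name,tag,o=None):
    """rectify the dial's front face using the TCP pose: gauge axes from tool axes; 8 px/mm"""
    c=capture("scene"); o=get_obs(); np.savez(f"{tag}.npz",**c)
    R=Ro.from_euler("xyz",o["tcp_rot"]).as_matrix(); gx,gy,gz=R[:,1],-R[:,0],-R[:,2]
    if gy[1]<0: gx,gy=-gx,-gy
    O=np.array(o["tool_pos"])-81*gz   # foot centre if gripped at 100 high
    q=[(-50,-5),(50,-5),(50,85),(-50,85)]
    src=proj(c,[O+3*gx+y*gy+z*gz for y,z in q]).astype(np.float32)
    dst=np.float32([((y+50)*6,(85-z)*6) for y,z in q])
    im=cv2.warpPerspective(c["frame"],cv2.getPerspectiveTransform(src,dst),(600,540),flags=cv2.INTER_CUBIC)
    cv2.imwrite(f"pics/{tag}.png",im[:,:,::-1])
    a=im.astype(int); red=(a[:,:,0]>a[:,:,1]+60)&(a[:,:,1]<90)&(a[:,:,0]-a[:,:,1]>0)&(a[:,:,2]>a[:,:,1]-25)
    v,u=np.nonzero(red)
    if len(u): print("red n",len(u),"y,z",u.mean()/6-50,85-v.mean()/6)
    print("src px",src.round(1).tolist(),"pose",np.round(o["tool_pos"],1),np.round(o["tcp_rot"],3),"F",np.round(o["contact_force"],1),"t",o["time"],"w",o["grip_width"])
    for q in("pointer_tip","mark_tip","gauge_foot"):
        for d in mark_of(q,"scene"):
            p,r=ray(c,d["xy"]); r=r[0]; k=0. if q!="gauge_foot" else 0
            X=p+r*(((O-p)@gx)/(r@gx))-O; y,z=X@gy,X@gz
            print(q,round(d["confidence"],2),np.round(d["xy"],1),"y,z",np.round([y,z],1),"ang",round(float(np.arctan2(y,70-z)),3))
    w=cloud(c).reshape(-1,3)-O; L=np.c_[w@gx,w@gy,w@gz]
    f=L[(abs(L[:,0])<22)&(abs(L[:,1])<60)&(L[:,2]>-12)&(L[:,2]<60)]
    d=f[(f[:,2]>15)]; b=f[f[:,2]<5]
    print("dial y ext",np.percentile(d[:,1],[1,99]).round(1),"x med",np.median(d[:,0]).round(1),"bottom z",np.percentile(b[:,2],[2,10]).round(1) if len(b) else None)
    return c,o,O,gx,gy,gz
if __name__=="__main__":
    import sys; dial("scene",sys.argv[1])
E
python3 g.py lift
```

```text
red n 2060 y,z 11.021925566343043 12.978317152103557
src px [[273.79998779296875, 187.3000030517578], [317.6000061035156, 195.6999969482422], [321.8999938964844, 163.5], [275.5, 155.3000030517578]] pose [612.  -16.9 267.6] [ 3.142 -0.     1.801] F [ 0.4  0.3 -3.4] t 8.525 w 11.97636834447251
pointer_tip 0.4 [295.9 182.3] y,z [-0.5 24.1] ang -0.011
mark_tip 0.18 [296.2 187.7] y,z [1.2 8.9] ang 0.02
gauge_foot 0.86 [294.7 187.7] y,z [-2.1  8.1] ang -0.034
dial y ext [-37.9  40.9] x med -3.2 bottom z [0. 1.]
```

View pics/lift.png

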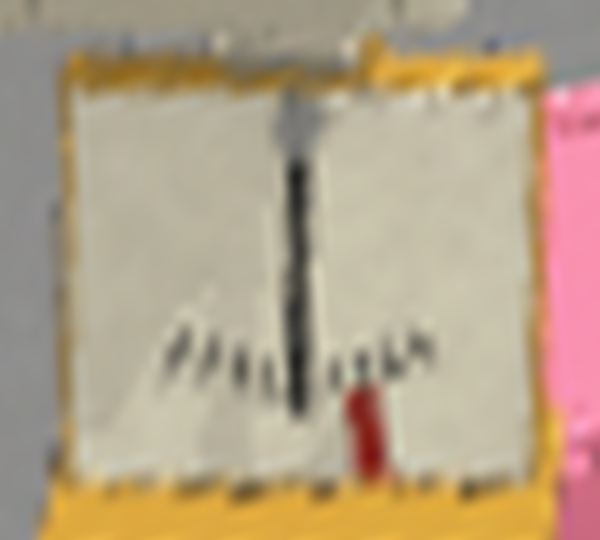

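The rectified dial shows the pointer plumb at column 297 (0 rad). The red mark runs from (360,390) to (372,475), on the +y side at about 0.195 rad. Next I'll measure where the seated rib is.

```bash
python3 - <<'E'
from plant import *
from h import *
np.set_printoptions(precision=1,suppress=True)
for n in("top","scene"):
    c=capture(n); np.savez(n+"2.npz",**c); P=cloud(c); w=P.reshape(-1,3); col=c["frame"].reshape(-1,3).astype(int)
    e1=np.array([np.cos(.2),np.sin(.2)]);e2=np.array([-e1[1],e1[0]]); L=(w[:,:2]-[485.6,140.7])
    a,b=L@e1,L@e2; k=(abs(a)<45)&(abs(b)<65)
    print(n,"visible",k.sum())
    m=k&(w[:,2]>46)&(w[:,2]<64); r=cv2.minAreaRect(w[m][:,:2].astype(np.float32)); print("rib",m.sum(),r,"a,b mean",a[m].mean(),b[m].mean(),"ext a",np.percentile(a[m],[2,98]),"ext b",np.percentile(b[m],[2,98]),"zmax",np.percentile(w[m][:,2],98))
    t=m&(w[:,2]>53); print(" top strip b",b[t].mean(),a[t].mean(),np.polyfit(a[t],b[t],1).round(3))
    pl=k&(w[:,2]>37)&(w[:,2]<43)&(col[:,0]>col[:,2]+40); print("plate",np.percentile(a[pl],[1,99]),np.percentile(b[pl],[1,99]), np.median(w[pl][:,2]))
    for s in(-1,1):
        q=pl&(b*s>15); print("  z end",s,w[q][:,2].mean())
    print([(np.round(d["xy"]),round(d["confidence"],2)) for d in mark_of("rib_top",n)])
E
python3 mv.py 0 0 0 0.2
```

```text
top visible 0
t 8.72 pos [612.  -16.9 267.6] rot [ 3.141 -0.     1.801] F [-0.2 -0.1 -3.3] w 11.8
  slide [0.7808, -2.96, 1.3377] rot [0.0, -0.0, 0.0097]<stdin>:9: RuntimeWarning: Mean of empty slice.
  ret = ret.dtype.type(ret / rcount)
Traceback (most recent call last):
IndexError: index -1 is out of bounds for axis 0 with size 0
```

```bash
python3 - <<'E'
from plant import *
from h import *
np.set_printoptions(precision=1,suppress=True)
c2=capture("scene"); np.savez("scene2.npz",**c2)
for n,c in(("top1",dict(np.load("top1.npz"))),("scene1",dict(np.load("scene1.npz"))),("scene2",c2)):
    P=cloud(c); w=P.reshape(-1,3); col=c["frame"].reshape(-1,3).astype(int)
    e1=np.array([np.cos(.2),np.sin(.2)]);e2=np.array([-e1[1],e1[0]]); L=(w[:,:2]-[485.6,140.7])
    a,b=L@e1,L@e2; k=(abs(a)<45)&(abs(b)<65)
    m=k&(w[:,2]>46)&(w[:,2]<64); print(n,k.sum(),m.sum())
    if m.sum()<20: continue
    print("rib","a,b mean",a[m].mean(),b[m].mean(),"ext a",np.percentile(a[m],[2,98]),"ext b",np.percentile(b[m],[2,98]),"zmax",np.percentile(w[m][:,2],98))
    t=m&(w[:,2]>53); print(" top strip b,a",b[t].mean(),a[t].mean(),np.polyfit(a[t],b[t],1).round(3))
    pl=k&(w[:,2]>37)&(w[:,2]<43)&(col[:,0]>col[:,2]+40); print("plate",np.percentile(a[pl],[1,99]),np.percentile(b[pl],[1,99]), [w[pl&(b*s>15)][:,2].mean() for s in(-1,1)])
E
python3 mv.py 558 60 240 0.2
```

```text
top1 1189 135
rib a,b mean -0.5247406628052178 -2.682086140968251 ext a [-29.4  28.5] ext b [-9.5  5.6] zmax 58.169145742272114
 top strip b,a -2.034633561020446 -2.0342224382163114 [-0.  -2.1]
plate [-34.4  33.2] [-54.7  44.7] [np.float64(39.525562981291614), np.float64(39.57020831602902)]
scene1 1772 128
rib a,b mean 2.931691926026704 -2.608418389179585 ext a [-29.5  29.8] ext b [-10.6   5.4] zmax 59.99668414403879
 top strip b,a -2.283621255772398 -0.4376175191243236 [-0.  -2.3]
plate [-36.4  35.6] [-56.3  51.7] [np.float64(40.924329634387334), np.float64(40.8367856076488)]
scene2 1741 132
rib a,b mean 2.545990906580507 -1.2439532771556643 ext a [-29.6  30. ] ext b [-10.2  24.6] zmax 59.13171990388033
 top strip b,a -2.4374061984168156 1.3124029497965315 [-0.  -2.4]
plate [-36.4  35.4] [-56.1  51.5] [np.float64(40.802651968836265), np.float64(40.946780193141514)]
t 8.78 pos [612.  -16.9 267.6] rot [ 3.142 -0.     1.801] F [ 0.2 -0.5 -3.4] w 12.0
  slide [0.436, -0.1751, 0.1378] rot [0.0, -0.0, 0.0097]
```

```bash
python3 mv.py 482.8 154.4 220 0.2 0.195;python3 mv.py 482.8 154.4 155.5 0.2 0.195
```

```text
t 8.78 pos [612.  -16.9 267.6] rot [ 3.142 -0.     1.801] F [ 0.2 -0.5 -3.4] w 12.0
  slide [0.9814, -0.4334, 0.2378] rot [0.001, -0.0621, 0.0096]
t 8.78 pos [612.  -16.9 267.6] rot [ 3.142 -0.     1.801] F [ 0.2 -0.5 -3.4] w 12.0
  slide [0.9814, -0.4334, 0.5603] rot [0.001, -0.0621, 0.0096]
```

{"op": "servo_tool", "data": {"slide": [[0.2,-0.09,0.05],[0.45,-0.2,0.1],[0.7,-0.31,0.15],[0.9,-0.4,0.2],[0.98,-0.433,0.238]], "rot": [[0,-0.01,0.0096],[0,-0.025,0.0096],[0,-0.04,0.0096],[0,-0.055,0.0096],[0.001,-0.062,0.0096]], "claw": [4,4,4,4,4]}}

```text
time: 9.4
tool_pos: [481.1, 156.4, 219.9]
tcp_rot: [-3.141, 0.195, 1.774]
contact_force: [1.1, 0.3, -3.4]
grip_width: 11.7
```

{"op": "servo_tool", "data": {"slide": [[0,0,0],[0,0,0],[0,0,0],[0,0,0]], "rot": [[0,0,0],[0,0,0],[0,0,0],[0,0,0]], "claw": [4,4,4,4]}}

```text
time: 9.9
tool_pos: [483.4, 153.4, 220.2]
tcp_rot: [3.141, 0.195, 1.769]
contact_force: [-0.3, -0.3, -4.3]
grip_width: 12.1
```

```bash
python3 mv.py 482.8 154.4 145.5 0.2 0.195; python3 g.py tilt
```

```text
t 9.9 pos [483.4 153.4 220.2] rot [3.141 0.195 1.769] F [-0.3 -0.3 -4.3] w 12.1
  slide [0.0774, -0.0022, 0.3652] rot [0.0, -0.0001, -0.0005]
red n 1854 y,z 12.620370370370374 11.968896080546571
src px [[355.79998779296875, 189.6999969482422], [396.29998779296875, 204.5], [412.6000061035156, 176.89999389648438], [369.6000061035156, 161.5]] pose [483.3 153.5 220.1] [3.141 0.195 1.77 ] F [-0.4  0.3 -3.5] t 9.95 w 11.650464269155849
pointer_tip 0.48 [386.3 192.3] y,z [15.1 21.3] ang 0.301
pointer_tip 0.17 [293.9 288.9] y,z [ -86.6 -443.8] ang -0.167
gauge_foot 0.95 [376.4 192.2] y,z [-5.1 11.6] ang -0.087
dial y ext [-40.2  38.6] x med -3.5 bottom z [0.3 1.4]
```

View pics/tilt.png

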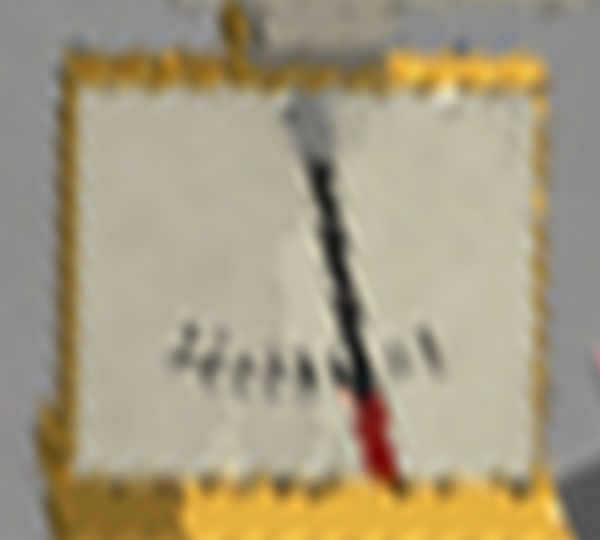

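The pointer runs from (320,160) to (367,390) and meets the red mark at (365,393), so the tilt is right. I'll lower it onto the rib.

{"op": "servo_tool", "data": {"slide": [[0.02,0,0.1],[0.04,-0.001,0.2],[0.06,-0.002,0.3],[0.077,-0.002,0.365],[0.077,-0.002,0.365]], "rot": [[0,0,0],[0,0,0],[0,0,0],[0,0,0],[0,0,0]], "claw": [4,4,4,4,4]}}

```text
time: 10.72
tool_pos: [481.9, 154.9, 144.7]
tcp_rot: [-3.14, 0.195, 1.771]
contact_force: [-0.1, -1.0, -2.6]
grip_width: 12.0
```

{"op": "servo_tool", "data": {"slide": [[0,0,0],[0,0,0]], "rot": [[0,0,0],[0,0,0]], "claw": [4,4]}}

```text
time: 10.98
tool_pos: [482.8, 155.2, 146.2]
tcp_rot: [3.14, 0.195, 1.771]
contact_force: [-0.1, 0.1, -4.2]
grip_width: 11.7
```

```bash
python3 mv.py 482.8 154.4 137.5 0.2 0.195;python3 mv.py 482.8 154.4 134.5 0.2 0.195
```

```text
t 10.97 pos [482.8 155.2 146.2] rot [3.14  0.195 1.771] F [-0.1  0.1 -4.2] w 11.7
  slide [0.0047, -0.0011, 0.0433] rot [0.0005, -0.0001, -0.0]
t 10.97 pos [482.8 155.2 146.2] rot [3.14  0.195 1.771] F [-0.1  0.1 -4.2] w 11.7
  slide [0.0076, -0.0011, 0.0581] rot [0.0005, -0.0001, -0.0]
```

{"op": "servo_tool", "data": {"slide": [[0.002,-0.001,0.012],[0.003,-0.001,0.024],[0.004,-0.001,0.034],[0.005,-0.001,0.043],[0.005,-0.001,0.043]], "rot": [[0,0,0],[0,0,0],[0,0,0],[0,0,0],[0,0,0]], "claw": [4,4,4,4,4]}}

```text
time: 11.6
tool_pos: [482.2, 154.3, 136.6]
tcp_rot: [-3.141, 0.195, 1.771]
contact_force: [0.2, -0.1, -2.9]
grip_width: 11.9
```

{"op": "servo_tool", "data": {"slide": [[0.001,0,0.003],[0.001,0,0.006],[0.002,0,0.008],[0.002,0,0.008]], "rot": [[0,0,0],[0,0,0],[0,0,0],[0,0,0]], "claw": [4,4,4,4]}}

```text
time: 12.1
tool_pos: [482.4, 154.5, 136.3]
tcp_rot: [3.141, 0.195, 1.771]
contact_force: [-1.8, -0.2, 6.9]
grip_width: 11.8
```

{"op": "servo_tool", "data": {"slide": [[0,0,-0.001],[0,0,-0.001],[0,0,-0.001],[0,0,-0.001],[0,0,-0.001]], "rot": [[0,0,0],[0,0,0],[0,0,0],[0,0,0],[0,0,0]], "claw": [4,4,4,4,4]}}

```text
time: 12.72
tool_pos: [482.4, 154.5, 136.3]
tcp_rot: [3.141, 0.195, 1.771]
contact_force: [-3.0, 0.7, 6.1]
grip_width: 12.0
```

{"op": "servo_tool", "data": {"slide": [[0,0,0],[0,0,0],[0,0,0],[0,0,0],[0,0,0]], "rot": [[0,0,0],[0,0,0],[0,0,0],[0,0,0],[0,0,0]], "claw": [4,4,4,4,4]}}

```text
time: 13.35
tool_pos: [482.4, 154.5, 136.3]
tcp_rot: [3.141, 0.195, 1.771]
contact_force: [-2.7, 0.3, 6.6]
grip_width: 11.8
```

```bash
python3 g.py rest; python3 - <<'E'
from h import *
# fit pointer line and red mark in rectified images; average over saved frames
for n in("lift","tilt","rest"):
    a=cv2.imread(f"pics/{n}.png").astype(int); b,g,r=a[...,0],a[...,1],a[...,2]
    blk=(a.max(2)<75); blk[:170]=0; blk[400:]=0; blk[:,:230]=0; blk[:,420:]=0
    if n!="lift": pass
    cc=cv2.connectedComponentsWithStats(blk.astype(np.uint8)); i=1+np.argmax(cc[2][1:,4]); v,u=np.nonzero(cc[1]==i)
    rows=np.unique(v); um=np.array([u[v==k].mean() for k in rows]); k=rows<330; p=np.polyfit(rows[k],um[k],1)
    red=(r>g+60)&(g<90); vr,ur=np.nonzero(red); edge=[]
    for row in range(200,380,5):
        y=np.nonzero((r[row]-b[row]>70)&(r[row]>120))[0]; L=y[y<150]; Rr=y[y>450]
        if len(L) and len(Rr): edge.append((L.max()+Rr.min())/2)
    mid=np.median(edge) if edge else np.nan
    x0=p[0]*90+p[1]   # pivot row = (85-70)*6
    print(n,"pointer angle",np.arctan(p[0]).round(3),"pivot col",x0.round(1),"dial mid",mid,"mark ang about pivot",np.arctan2(ur.mean()-x0,vr.mean()-90).round(3),"about mid",np.arctan2(ur.mean()-mid,vr.mean()-90).round(3),"red",ur.mean().round(1),vr.mean().round(1),"line@red",(p[0]*vr.mean()+p[1]).round(1))
c=dict(np.load("rest.npz")); cv2.imwrite("pics/restcrop.png",cv2.resize(c["frame"][140:270,320:460,::-1],None,fx=5,fy=5,interpolation=cv2.INTER_CUBIC)[:600,:800])
E
```

```text
red n 1916 y,z 12.698155880306196 11.354819067501737
src px [[351.1000061035156, 215.10000610351562], [389.70001220703125, 229.39999389648438], [404.79998779296875, 204.5], [364.0, 189.6999969482422]] pose [482.4 154.4 136.3] [3.141 0.195 1.771] F [-1.8  0.8  6. ] t 13.4 w 11.810559062991945
pointer_tip 0.56 [377.8 216.7] y,z [ 8.6 23.2] ang 0.182
gauge_foot 0.82 [373.2 218.9] y,z [ 1.5 11.3] ang 0.025
dial y ext [-39.8  38.7] x med -3.4 bottom z [-11.6 -10.5]
lift pointer angle -0.003 pivot col 297.6 dial mid nan mark ang about pivot 0.197 about mid nan red 366.3 434.3 line@red 296.7
tilt pointer angle 0.196 pivot col 303.4 dial mid 304.75 mark ang about pivot 0.205 about mid 0.201 red 376.4 441.4 line@red 373.0
rest pointer angle 0.189 pivot col 304.7 dial mid 305.5 mark ang about pivot 0.201 about mid 0.199 red 377.2 444.7 line@red 372.4
```

View pics/rest.png

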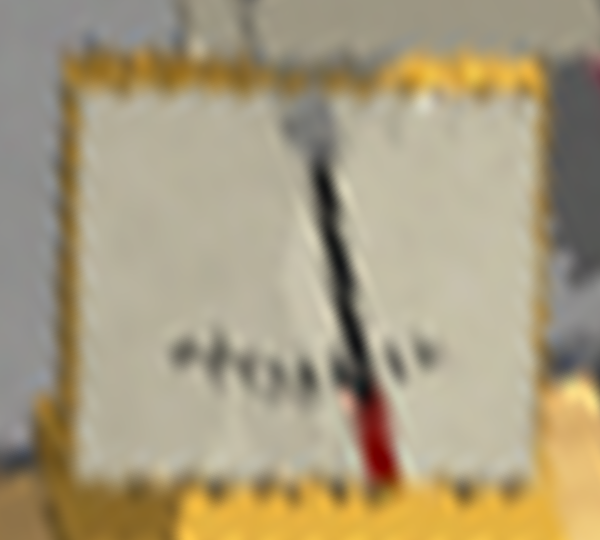

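View pics/restcrop.png

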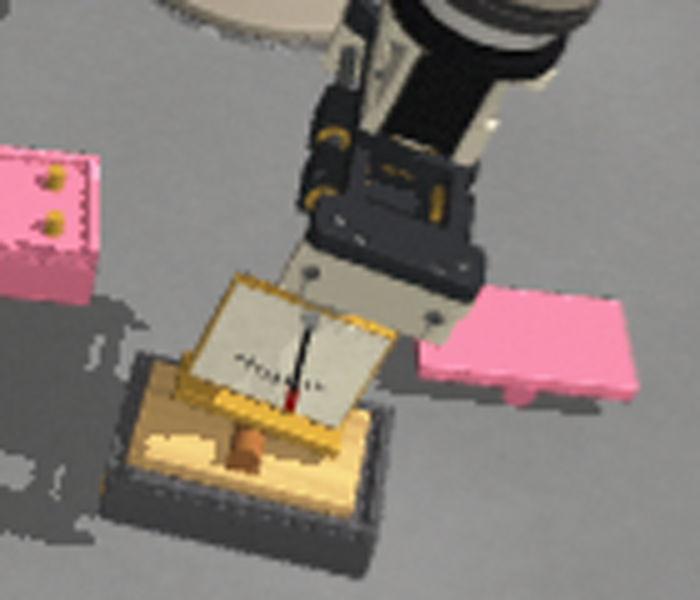

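At rest, the foot sits across the rib (rib end at 245,447 in the crop, foot middle at about 260,425). The pointer ends on the mark at (368,393) in the rectified view, reading 0.19 against about 0.199 for the mark. I'll rock it a touch further.

{"op": "servo_tool", "data": {"slide": [[0.001,0,0],[0.003,0,0],[0.003,0,0],[0.003,0,0],[0.003,0,0]], "rot": [[0,-0.001,0],[0,-0.002,0],[0,-0.002,0],[0,-0.002,0],[0,-0.002,0]], "claw": [4,4,4,4,4]}}

```text
time: 14.18
tool_pos: [482.3, 155.0, 136.1]
tcp_rot: [3.141, 0.201, 1.771]
contact_force: [-2.3, -0.2, 6.4]
grip_width: 11.9
```

{"op": "servo_tool", "data": {"slide": [[0,0,0],[0,0,0],[0,0,0],[0,0,0],[0,0,0]], "rot": [[0,0,0],[0,0,0],[0,0,0],[0,0,0],[0,0,0]], "claw": [4,4,4,4,4]}}

```text
time: 14.8
tool_pos: [482.3, 155.0, 136.2]
tcp_rot: [3.141, 0.201, 1.771]
contact_force: [-2.2, 0.0, 6.1]
grip_width: 11.6
```

{"op": "servo_tool", "data": {"slide": [[0,0,0],[0,0,0],[0,0,0],[0,0,0],[0,0,0]], "rot": [[0,0,0],[0,0,0],[0,0,0],[0,0,0],[0,0,0]], "claw": [4,4,4,4,4]}}

```text
time: 15.42
tool_pos: [482.3, 155.0, 136.2]
tcp_rot: [3.141, 0.201, 1.771]
contact_force: [-1.6, -0.1, 6.2]
grip_width: 11.9
```

```bash
python3 g.py rest2; python3 - <<'E'
from h import *
for n in("tilt","rest","rest2"):
    a=cv2.imread(f"pics/{n}.png").astype(int); b,g,r=a[...,0],a[...,1],a[...,2]
    blk=(a.max(2)<75); blk[:170]=0; blk[400:]=0; blk[:,:230]=0; blk[:,420:]=0
    cc=cv2.connectedComponentsWithStats(blk.astype(np.uint8)); i=1+np.argmax(cc[2][1:,4]); v,u=np.nonzero(cc[1]==i)
    rows=np.unique(v); um=np.array([u[v==k].mean() for k in rows]); k=rows<330; p=np.polyfit(rows[k],um[k],1)
    vr,ur=np.nonzero((r>g+60)&(g<90)); print(n,np.arctan(p[0]).round(3),"mark about 305:",np.arctan2(ur.mean()-305,vr.mean()-90).round(3),"red",ur.mean().round(1),"line@red",(p[0]*vr.mean()+p[1]).round(1))
c=dict(np.load("rest2.npz")); w=cloud(c).reshape(-1,3); e1=np.array([np.cos(.2),np.sin(.2)]);e2=np.array([-e1[1],e1[0]]); L=w[:,:2]-[485.6,140.7]; A,B=L@e1,L@e2
k=(abs(A)<33)&(abs(w[:,2]-40)<3)
for s in(-1,1): q=k&(B*s>15)&(abs(B)<52); print("plate z end",s,q.sum(),w[q][:,2].mean().round(1))
E
```

```text
red n 1915 y,z 12.778154917319405 11.484595300261091
src px [[351.20001220703125, 215.10000610351562], [389.70001220703125, 229.5], [405.0, 204.6999969482422], [364.29998779296875, 189.6999969482422]] pose [482.3 155.  136.2] [3.141 0.201 1.771] F [-2.2  0.6  5.9] t 15.475 w 11.621102379865917
pointer_tip 0.68 [374.5 219.6] y,z [ 4.9 10.7] ang 0.083
pointer_tip 0.35 [379.2 214.5] y,z [ 8.7 31.5] ang 0.221
gauge_foot 0.66 [372.1 219.4] y,z [-0.4  8.6] ang -0.006
dial y ext [-39.9  38.4] x med -3.1 bottom z [-11.6 -10.6]
tilt 0.196 mark about 305: 0.201 red 376.4 line@red 373.0
rest 0.189 mark about 305: 0.201 red 377.2 line@red 372.4
rest2 0.197 mark about 305: 0.202 red 377.4 line@red 374.7
plate z end -1 179 41.0
plate z end 1 146 41.0
```

Pointer at 0.197 against the mark's 0.20, steady. The plate is level, and the foot presses with about 9–10 N. Handing in.

```bash
python3 -c "
from plant import *
print(close_job())"
```

```text
the job is handed in; nothing more can be done
None
```

The job is handed in at about 15.5 s of the 54 s allowed. It ended with the gauge still gripped, pressed lightly on the rib and the pointer on the red mark.

- **Plate:** I pressed the raised end down with the shut fingers, reaching about 17 N at a tip height of 40.2 mm. In the last depth check both ends stood at the same height (41.0 mm), so the plate is flat.
- **Gauge:** I gripped it by the tab and set the foot crosswise on the rib. By measurement the foot's middle is within about 1.5 mm of the contact line.
- **Pointer and mark:** the last fit put the pointer at about 0.197 rad and the mark at about 0.20 rad. Tool tilt was 0.201 rad.
- **Contact:** the pose held steady over the last 1.3 s, with about 9–10 N on the rib and a grip opening of about 11.8 mm.

**Checks that disagreed:** the network's pointer-tip readings scattered from 0.08 to 0.30 rad in the tilted views. It missed the mark tip in most views, and its one low-confidence reading was wrong. I relied on the rectified dial image instead.

The shanks, weight and voicing tool were not touched.

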